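# Find the raffle drum's heavy side and hold it down

### The job

The raffle drum on the table is out of balance and I want to stick a counterweight on top of it. Pull the locking slide fully back to its open end stop, crank the drum through at least one full turn to feel which side of it is heavy, then bring that heavy side straight down and finish still gripping the crank handle, keeping the drum still there. Leave the other things on the table where they are.

Things in the scene. Friction and masses are not known exactly. Their poses are not given: they have to be found in the camera images.
- stand: Wooden stand, fixed to the table: base board 180 x 330 x 14 mm (x -90 to 90, y -250 to 80 mm in its frame), two uprights 174 mm high at y = -55 and 55 mm carrying a level steel axle along its y, 150 mm above the table. Origin on the table below the axle's middle; z up; x roughly away from the robot. Between the uprights: an eight-sided wooden drum, 164 mm across corners, 80 mm wide.
- axle_end (a point): Point on the line of the axle, 145 mm from the drum's middle along the stand's +y, 150 mm above the table: centre of the circle (radius 55 mm, in the stand's x-z plane) on which the middle of the crank handle goes round.
- drum_middle (a point): Middle of the drum, on its axle. A weight is hidden inside, at a new angle to the crank each time. Cranking takes about 6 N at the handle (hub friction 0.34 N m) plus or minus 4.5 to 5.5 N from the weight (0.25 to 0.31 N m): most where the heavy side is level with the axle and rising, least where it is level and sinking. The crank itself is balanced. Turn slowly: just after a stop the push reads 3 N or so less.
- drum (a joint): Drum angle about its axle (rad). 0: crank handle straight up; grows as the handle goes from the top towards the stand's +x and down: pi/2 at the +x side, pi straight down. Several turns possible either way. Hub friction keeps the drum wherever it is left, even heavy side up: it never swings by itself. While locked, a pin stops it about 0.7 rad either side of 0.
- crank_handle: Black round crank handle, 22 mm thick, 80 mm long, level, along the stand's y, on the outer (+y) side of a flat steel bar (134 x 22 x 12 mm) whose other end has a 24 mm steel balancing disc on its inner side. Its sleeve turns freely on its pin: a gripper holding it need not turn. Origin on its centre line, 55 mm from the axle, 56 mm clear of the bar; sleeve 49 mm inwards, 31 mm outwards of it.
- lock (a joint): Position of the locking slide in metres: 0 fully locked (its pin stands among the arms of the steel stop plate on the axle), 0.06 at the open end stop. It grows as the slide moves away from the drum, along the stand's -y. It takes about 2 N to slide and stays where it is left.
- lock_top (a point): Middle of the top of the locking slide's upright aluminium post: 24 mm along the stand's x, 20 mm along its y, its top 125 mm above the table, free to be pinched over its upper 60 mm. A 10 mm steel pin stands out from it towards the drum (the stand's +y) 15 mm below the top. The post is 135 mm from the drum's middle when locked.
- ball_tray: Bystander: small open wooden tray of white balls, 100 x 120 x 30 mm. Origin at the middle of its underside.
- tape_roll: Bystander: roll of paper tape lying flat, 90 mm wide, 25 mm high. Origin at the middle of its underside.
- mug: Bystander: white mug, 76 mm wide, 85 mm high. Origin at the middle of its underside.
- glue_bottle: Bystander: white glue bottle, 52 mm wide, 130 mm high. Origin at the middle of its underside.
- ruler: Bystander: flat metal ruler lying below the crank handle, 160 x 30 x 4 mm. Origin at the middle of its underside.
- stapler: Bystander: stapler, 120 x 34 x 42 mm. Origin at the middle of its underside.
- weight_dish: Bystander: small white dish of steel balance weights, 80 mm wide, 18 mm high. Origin at the middle of its underside.

How it is judged:
On the way, in this order (a step that is already met when the one before it is completed fails the run):
1. the locking slide is pulled back to its open end stop (value of joint lock above 0.054 m), for 0.1 s.
2. the drum is cranked through a full turn, either way ((value of joint drum above 5.65 rad or value of joint drum below -5.65 rad)).
At the end, for the whole second after the job is handed in: The drum's heavy side is straight down to within 20 degrees, the drum is still, the gripper's fingers hold the crank handle (more than 2 N), and the locking slide is at its open end (within 6 mm), so that nothing else holds the drum (z of ballast_c0 in the frame of axle_end below -0.0517 m and velocity of joint drum between -0.05 and 0.05 rad/s and contact force between the fingers and crank_handle above 2 N and value of joint lock above 0.054 m); the arm keeps its last pose, push and grip.
It fails at once if another thing on the table is pushed out of place (more than 40 mm) (distance of any of ball_tray, tape_roll, mug, glue_bottle, ruler, stapler, weight_dish from where it was at the start of the episode above 0.04 m).
It also fails if it takes over 72 s, if anything falls off the work surface, if the arm or the gripper's body presses on something with over 40 N, if the wrist force passes 120 N, or if a joint passes its speed limit or range.

### The arm

A 6-joint arm with a two-finger parallel gripper is mounted at the origin on the work surface. World frame = base frame: x ahead of the robot, y to its left, z up, the work surface at z = 0. Lengths are in m, angles in rad, forces in N, time in s.
With the tool pointing down it reaches from about 0.225 to 0.875 m from the base axis. Payload 3.4 kg.
Tool frame: the origin (TCP) lies midway between the tips of the shut fingers; the grasp point (between the pads) lies 19 mm behind it; z points along the fingers, y is the line along which they close (so a half turn about z gives the same grasp; the last joint's range is limited). The gripper opens to 85 mm and grips with 20 to 120 N. Pads are 22 mm wide; open, the fingers measure 114 mm over their backs; the gripper's body (76 mm by 85 mm) begins 54 mm behind the grasp point. The pads swing forward as they close: fully open they stand 13 mm farther back than shut.
Start: joints at [1.178, 0.276, 1.505, -0, 1.361, -0.121], TCP at [0.154, 0.554, 0.231] pointing down, gripper open.
Joint ranges: [-2.89, 2.89], [-0.75, 2.08], [0.22, 2.7], [-1.18, 4.32], [0.11, 2.71], [-2.7, 2.7]. Speed limits (rad/s): [2.57, 2.57, 3.14, 3.14, 3.14, 3.14].

### API

Orientations are given as a unit quaternion [w, x, y, z].
In Python, from rig import * gives the robot as it stands.
- The arm moves only by the tool apply_moves, never from a script. Its argument "steps" is one flat list of numbers, 4 for each row, row after row: the shift along the world's x, y, z in cm, then the turn about the world's z in degrees. A call has 1 to 8 rows; each row is the pose to reach, as a shift and turn from the pose commanded when the call began; what a row does not reach only later rows make up. A row lasts 1/12 s, in which the tool goes at most 41.7 mm and 7.16 degrees, less where a joint would pass 70% of its speed; a pose out of reach is approached as far as the arm can. A call with a gripper value outside its range is refused whole. "jaw" is the closure in counts, from 0 (fully open) to 255 (shut), set as the call begins (left out, the last holds). The fingers move at their own pace and stop on an object; "newtons" is the grip in N (left out, the last holds). Time passes only in rows, so rows that repeat a pose let the fingers close. It gives the time, the measured TCP pose, the force, the opening and the grip force at its end, in the units of the state.
- get_state(): the state, without advancing time (a new reading comes with each control period).
- get_image(name): name is "scene" or "side" or "wrist"; returns the picture (400x640x3 uint8, red, green, blue); there is no depth.
- calibration(name): a dict with "fx", "fy", "cx", "cy" (pixels), "k1" (the pictures are not rectified: a ray, as slopes to the right and down, at radius r is drawn at 1 + k1 r^2 times it, then the intrinsics apply), "xyz" and "rotation" of the camera in the world. Camera axes: x right, y up, looking along -z (the intrinsics and any distortion apply to the point x, -y, -z); pixel columns grow to the right and rows downward; lengths in m; the calibration is good to about 2 mm. A picture is of the moment at which its call begins: read the wrist's pose just before it. calibration takes no time and is no camera call; for the wrist camera it gives the pose at the moment of the call.
- sign_off(): hands the job in; it is judged then, once.
The state is a dict: "clock": time; "qpos": joint angles; "qd": joint speeds; "effort": joint torques, N m; "position": TCP position; "ee_rot": TCP orientation; "contact_force": force on the tool from outside, world axes, zero at the start; "moment": the same for the moment, N m; "width": finger opening in m; "gripper_force": force on a finger pad.
Only numpy, scipy, OpenCV 4.12 (cv2) and the standard library are available. Lean on these libraries where they do the work, as an engineer would, in place of code of your own. Each camera call takes 0.05 s, during which the arm holds its last target. There are 200 camera calls.

## Working session

There is one attempt and no reset: what is moved stays moved. The work goes in short steps, Python scripts to look and compute and a tool call to move; the robot and the scene stay as the last step left them, time stands still between calls to the robot, and variables do not carry over. Pictures are saved under pics/ and viewed, at most 10 in all, crops included, and the job is handed in when it is done.

Besides the shell and the picture viewer there is one more tool, called after "Emit:" as name(argument=value, ...) on one line, values as JSON. apply_moves: Moves the arm, as the interface text tells. Its arguments: {"type":"object","properties":{"steps":{"type":"array","items":{"type":"number"}},"jaw":{"type":"number"},"newtons":{"type":"number"}},"required":["steps"]}

```bash
ls; mkdir -p pics; python3 - <<'E'
from rig import *
import cv2
for n in("scene","side"):
    cv2.imwrite(f"pics/{n}0.png",get_image(n)[:,:,::-1]); print(n,calibration(n))
print(get_state())
E
```

```text
pics
scene {'fx': 408.68488115107067, 'fy': 408.68488115107067, 'cx': 318.0084055170225, 'cy': 197.18686048591488, 'k1': -0.07136176280896224, 'xyz': array([1.29458017, 0.37757771, 0.6644072 ]), 'rotation': array([0.4368866 , 0.23484777, 0.4230899 , 0.75826879])}
side {'fx': 368.39316767446144, 'fy': 368.39316767446144, 'cx': 317.40295576479633, 'cy': 198.26407512019605, 'k1': 0.02412731716250703, 'xyz': array([ 0.41483512, -0.53950266,  0.74896401]), 'rotation': array([ 0.93000867,  0.3302942 , -0.05482788, -0.15160316])}
{'clock': 0.1, 'qpos': array([ 1.17797845e+00,  2.76511034e-01,  1.50602127e+00,  2.61266470e-05,
        1.36073465e+00, -1.21013294e-01]), 'qd': array([ 0.00043717, -0.00083085, -0.00418209, -0.00020127,  0.00079483,
        0.00230507]), 'effort': array([ 1.03085131e-03, -4.17699265e+01, -2.46402615e+01, -3.42425055e-04,
        5.65402501e-03, -1.84079695e-06]), 'position': array([0.15418452, 0.55343261, 0.23053218]), 'ee_rot': array([-2.25072623e-04,  1.35486998e-01,  9.90778771e-01, -8.06425114e-04]), 'contact_force': array([-0.78426738,  0.1336784 ,  0.25611006]), 'moment': array([ 0.00729643, -0.03824046,  0.0153942 ]), 'gripper_force': 0.0, 'width': 0.0856440989909207}
```

View pics/scene0.png

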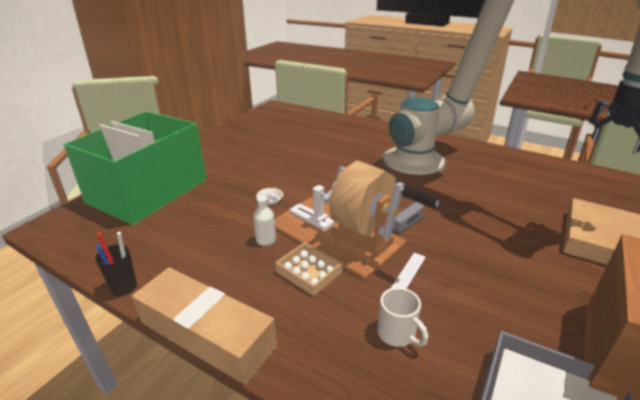

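View pics/side0.png

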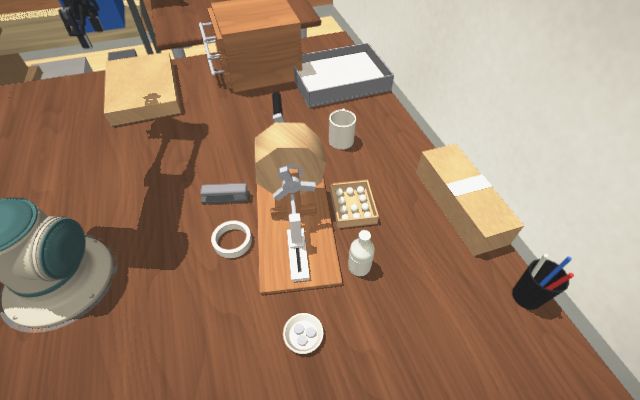

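Scene: the stand is in the middle, with post (319,190), drum (362,197) and the black handle from about (400,187) to (438,203). Side: base board near corners (261,292) and (341,284), post top about (296,218), handle about (277,105). The tape roll and stapler are on the robot's side; the balls and glue are on the far side.

```bash
cat > h.py <<'E'
from rig import *
import numpy as np, cv2
from scipy.spatial.transform import Rotation as R
def ray(c,u,v):
    k=np.array([[c['fx'],0,c['cx']],[0,c['fy'],c['cy']],[0,0,1]])
    p=cv2.undistortPoints(np.array([[[u,v]]],float),k,np.array([c['k1'],0,0,0.]))[0,0]
    w,x,y,z=c['rotation']; d=R.from_quat([x,y,z,w]).apply([p[0],-p[1],-1]); return np.array(c['xyz']),d/np.linalg.norm(d)
def onz(c,u,v,z):
    o,d=ray(c,u,v); return o+d*(z-o[2])/d[2]
def proj(c,P):
    w,x,y,z=c['rotation']; q=R.from_quat([x,y,z,w]).inv().apply(np.atleast_2d(P)-c['xyz'])
    s=np.c_[q[:,0],-q[:,1]]/-q[:,2:]; s*=1+c['k1']*(s**2).sum(1,keepdims=True)
    return s*[c['fx'],c['fy']]+[c['cx'],c['cy']]
def tri(c1,a,c2,b):
    o,d=ray(c1,*a); p,e=ray(c2,*b)
    t=np.linalg.lstsq(np.c_[d,-e],p-o,rcond=None)[0]; A=o+d*t[0];B=p+e*t[1]; return (A+B)/2,np.linalg.norm(A-B)
E
python3 - <<'E'
from h import *
s=calibration('side');c=calibration('scene')
for p in[(261,292),(341,284)]: print(onz(s,*p,.014))
print('post',onz(s,296,218,.125), 'handle',tri(c,(438,203),s,(277,95)))
a=cv2.imread('pics/side0.png')[80:310,190:390]; b=cv2.imread('pics/scene0.png')[150:280,270:450]
cv2.imwrite('pics/c.png',np.hstack([cv2.resize(a,(400,500),interpolation=2)[:, :],np.vstack([cv2.resize(b,(400,289),interpolation=2),np.zeros((211,400,3),np.uint8)])]))
E
```

```text
[ 0.41082088 -0.17880015  0.014     ]
[ 0.57871026 -0.21568824  0.014     ]
post [ 0.51801463 -0.09501814  0.125     ] handle (array([0.56620603, 0.22676882, 0.20328351]), np.float64(0.0043622689711531526))
```

View pics/c.png

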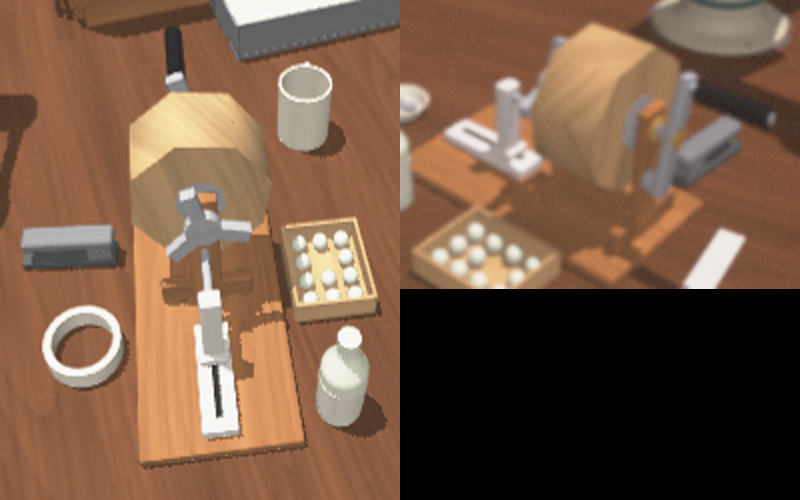

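Enlarged crops show the three-armed stop plate, the post top at side (295,217.5), and the crank handle nearly straight up, from side (277,94) at its outer end to (278.5,114) at the bar. I'm moving over the post now with a -87 degree turn and will refine from the wrist camera.

Emit:
apply_moves(steps=[0,0,3.5,0,1,-2,6,-5,3,-5.5,6,-10,5,-9,6,-15,7,-12.5,6,-20,9,-16,6,-25,11,-19.5,6,-30,13,-23,6,-35], jaw=0)

```text
clock: 0.77
position: [0.2845, 0.322, 0.291]
ee_rot: [0.0, 0.429, 0.903, -0.0]
contact_force: [1.1, 0.6, 0.6]
width: 0.0857
gripper_force: 0.0
```

Emit:
apply_moves(steps=[2,-3.5,0,-5,4,-7,0,-10,6,-10.5,0,-15,8,-14,0,-20,10,-17.5,0,-25,12,-21,0,-30,14,-24.5,0,-35,16,-28,0,-40])

```text
clock: 1.43
position: [0.4446, 0.0419, 0.2911]
ee_rot: [-0.0, 0.712, 0.702, 0.0]
contact_force: [0.6, 0.4, -0.3]
width: 0.0855
gripper_force: 0.0
```

Emit:
apply_moves(steps=[2,-3.5,0,-4,4,-7,0,-8,6,-10.5,0,-12,7,-13.5,-1,-12,7,-13.5,-5,-12,7,-13.5,-5,-12])

```text
clock: 1.93
position: [0.5093, -0.0913, 0.2336]
ee_rot: [-0.007, 0.781, 0.624, -0.005]
contact_force: [-1.4, 0.9, -1.8]
width: 0.0855
gripper_force: 0.0
```

```bash
python3 - <<'E'
from h import *
st=get_state(); c=calibration('wrist'); im=get_image('wrist')
cv2.imwrite('pics/w1.png',im[:,:,::-1]); print(st['position'],st['ee_rot'],st['contact_force'],c)
np.save('w1.npy',c,allow_pickle=True)
E
```

```text
[ 0.50932438 -0.09130746  0.23364195] [-0.00678107  0.78129461  0.62410904 -0.00454388] [-1.37039247  0.89102626 -1.81638135] {'fx': 293.4534870343735, 'fy': 293.4534870343735, 'cx': 316.7644973505353, 'cy': 198.5974399289072, 'k1': -0.04591295567940321, 'xyz': array([ 0.52672916, -0.02658922,  0.37686169]), 'rotation': array([ 0.98531561, -0.12926494,  0.02281432, -0.10919358])}
```

View pics/w1.png

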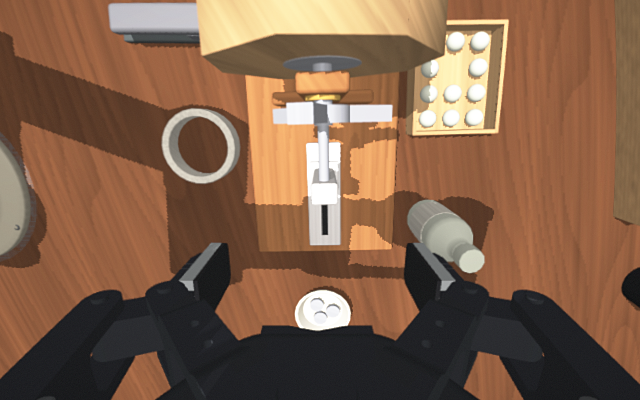

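Wrist view: post top around (324,190), pin running up to (322,125), board near edge from (260,250) to (394,249), stop plate at row 113, drum above.

```bash
python3 - <<'E'
from h import *
w=np.load('w1.npy',allow_pickle=True).item();s=calibration('side');c=calibration('scene')
im=cv2.imread('pics/w1.png'); g=(im.min(2)>190).astype(np.uint8)
n,l,st,ce=cv2.connectedComponentsWithStats(g[165:210,295:350]); print(st[1:],ce[1:])
print('post w',onz(w,324,191,.125),'side',onz(s,295,217.5,.125), tri(w,(324,191),s,(295,217.5)))
A=onz(w,260,250,.014);B=onz(w,394,249,.014);print('corners',A,B,np.degrees(np.arctan2(*(B-A)[1::-1])),np.linalg.norm(B-A))
# handle line by black mask
for n_,box in(('side',(85,125,262,295)),('scene',(175,215,385,445))):
    m=cv2.imread(f'pics/{n_}0.png')[box[0]:box[1],box[2]:box[3]].max(2)<60
    n,l,st,ce=cv2.connectedComponentsWithStats(m.astype(np.uint8)); i=1+st[1:,4].argmax()
    pts=np.argwhere(l==i)[:,::-1]+[box[2],box[0]]; print(n_,st[i],cv2.minAreaRect(pts.astype(np.float32)),cv2.boxPoints(cv2.minAreaRect(pts.astype(np.float32))).round(1).tolist())
E
```

```text
[[  12    0   34   45 1195]] [[28.06694561 22.7790795 ]]
post w [ 0.51540698 -0.0863502   0.125     ] side [ 0.51639589 -0.09311366  0.125     ] (array([ 0.51628733, -0.08816623,  0.11843486]), np.float64(0.002406989837591043))
corners [ 0.40829775 -0.17404698  0.014     ] [ 0.58498371 -0.21127376  0.014     ] -11.897892362655748 0.1805651134349199
side [ 11   7   9  22 157] ((276.53466796875, 102.34654235839844), (20.895780563354492, 7.761290073394775), 84.2894058227539) [[271.6000061035156, 92.30000305175781], [279.3999938964844, 91.5999984741211], [281.3999938964844, 112.4000015258789], [273.70001220703125, 113.0999984741211]]
scene [ 18  12  33  20 290] ((419.46551513671875, 196.58621215820312), (33.98224639892578, 9.284767150878906), 21.801406860351562) [[402.0, 194.60000610351562], [405.3999938964844, 186.0], [437.0, 198.60000610351562], [433.5, 207.1999969482422]]
```

```bash
python3 - <<'E'
from h import *
w=np.load('w1.npy',allow_pickle=True).item();s=calibration('side');c=calibration('scene')
a=np.radians(-12);X=np.array([np.cos(a),np.sin(a),0]);Y=np.array([-X[1],X[0],0]);O=np.array([.547,.048,0])
L=lambda P:np.round([(P-O)@X,(P-O)@Y,P[2]],4)
print('bottle cap',tri(w,(470,259),s,(364.5,236)),L(tri(w,(470,259),s,(364.5,236))[0]))
for nme,a_,b_ in(('outer',(435.2,203),(275.5,92)),('inner',(403.7,190.3),(277.5,112.8))):
    P,e=tri(c,a_,s,b_); print(nme,P,e,L(P))
print('mug',L(onz(s,342,145,0)),'ruler',[L(onz(c,*p,0.004)) for p in((413,256),(398,290))],'disc',L(onz(c,(628-400)/2.222+270,135/2.222+150,.1)))
print('post',L(np.array([.5154,-.0863,.125])),L(np.array([.5164,-.0931,.125])), 'tcp',L(np.array(get_state()['position'])))
E
```

```text
bottle cap (array([ 0.63647104, -0.18134207,  0.12434982]), np.float64(3.892492259504479e-05)) [ 0.1352 -0.2057  0.1243]
outer [0.56666758 0.22516285 0.20756018] 0.007504058259824055 [-0.0176  0.1774  0.2076]
inner [0.55064179 0.14939112 0.2060315 ] 0.004368822140956538 [-0.0175  0.0999  0.206 ]
mug [0.1596 0.1971 0.    ] ruler [array([-0.06  ,  0.1213,  0.004 ]), array([0.063 , 0.1581, 0.004 ])] disc [-0.0371  0.008   0.1   ]
post [-0.003  -0.1379  0.125 ] [-0.0006 -0.1444  0.125 ] tcp [-0.0065 -0.1432  0.2369]
```

Emit:
apply_moves(steps=[0,0.2,-2,0.5,0.1,0.3,-6,0.5,0.1,0.3,-10,0.5,0.1,0.3,-13,0.5,0.1,0.3,-15.5,0.5,0.1,0.3,-15.5,0.5])

```text
clock: 2.48
position: [0.513, -0.0864, 0.0837]
ee_rot: [-0.003, 0.777, 0.629, -0.002]
contact_force: [-1.3, 0.3, 0.3]
width: 0.0854
gripper_force: 0.0
```

Emit:
apply_moves(steps=[0,0,0,0,0,0,0,0,0,0,0,0,0,0,0,0,0,0,0,0,0,0,0,0,0,0,0,0,0,0,0,0], jaw=255, newtons=30)

```text
clock: 3.15
position: [0.5152, -0.0881, 0.088]
ee_rot: [0.0, 0.777, 0.629, 0.0]
contact_force: [-2.7, 2.1, 7.2]
width: 0.0239
gripper_force: 32.0
```

Emit:
apply_moves(steps=[-0.2,-1,0,0,-0.4,-2,0,0,-0.6,-3,0,0,-0.85,-4,0,0,-1.05,-5,0,0,-1.2,-5.6,0,0,-1.3,-6.1,0,0,-1.3,-6.1,0,0])

```text
clock: 3.82
position: [0.5046, -0.1403, 0.088]
ee_rot: [-0.005, 0.779, 0.626, 0.008]
contact_force: [7.6, 29.1, 9.0]
width: 0.0241
gripper_force: 34.9
```

Emit:
apply_moves(steps=[-0.05,-0.2,0,0,-0.1,-0.4,0,0,-0.1,-0.4,0,0,-0.1,-0.4,0,0])

```text
clock: 4.15
position: [0.5044, -0.1405, 0.0879]
ee_rot: [-0.007, 0.779, 0.626, 0.01]
contact_force: [10.5, 37.7, 9.2]
width: 0.0238
gripper_force: 35.5
```

```bash
python3 - <<'E'
from h import *
st=get_state(); print(st['position'],st['contact_force'],st['moment'])
a=get_image('side')[190:310,230:390,::-1]; b=get_image('wrist')[60:400,160:520,::-1]
cv2.imwrite('pics/p2.png',np.hstack([cv2.resize(a,(440,330),interpolation=2),cv2.resize(b,(350,330))]))
E
```

```text
[ 0.50443011 -0.14052919  0.08792447] [10.45749328 37.68251329  9.23011961] [ 5.36218043 -1.47802825  0.41628849]
```

View pics/p2.png

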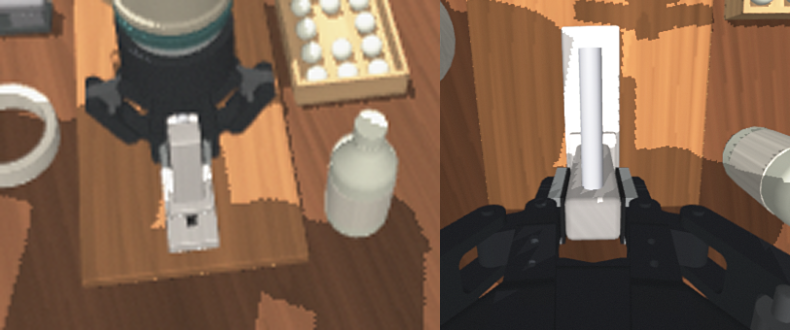

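The side crop shows the post top near crop (183,120), full-frame (296.5,233.6), with only a bit of slot left uncovered. The wrist crop shows the post held between the pads with the pin clear of the drum.

```bash
python3 - <<'E'
from h import *
s=calibration('side')
a=onz(s,295,217.5,.125);b=onz(s,296.5,233.6,.125);print(a,b,np.linalg.norm(a-b))
i0=cv2.imread('pics/side0.png');i1=get_image('side')[:,:,::-1]
z=np.hstack([cv2.resize(i[205:285,270:320],(400,600),interpolation=cv2.INTER_CUBIC) for i in(i0,i1)]);cv2.imwrite('pics/p3.png',z)
E
```

```text
[ 0.51639589 -0.09311366  0.125     ] [ 0.50792609 -0.13276752  0.125     ] 0.04054831378812427
```

View pics/p3.png

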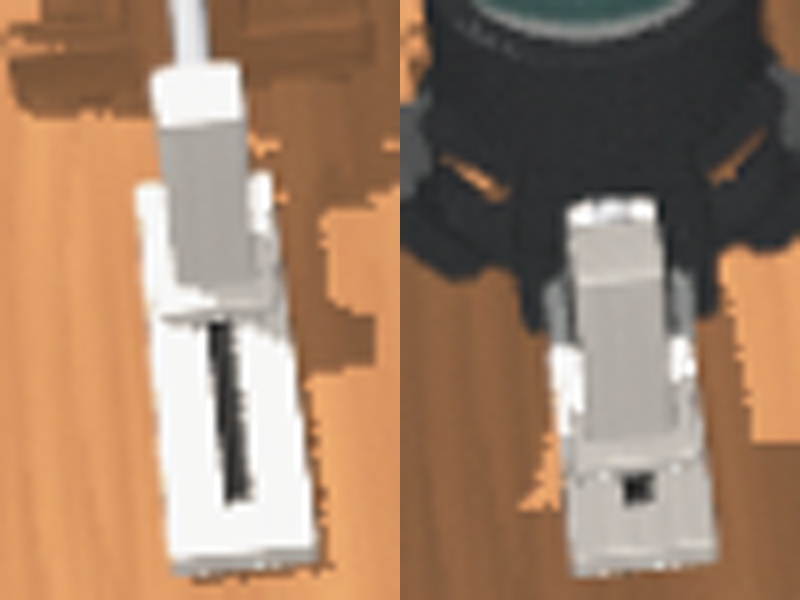

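Zoomed before/after: the post's top front edge moved from row 125 to 280 and the base front edge from 318 to 468 (7.5x zoom), with a short stub of slot left.

```bash
python3 - <<'E'
from h import *
s=calibration('side')
f=lambda u,v,z:onz(s,270+u/8,205+v/7.5,z)
for a,b,z in(((203,125),(217,280),.125),((215,318),(235,468),.025),((232,320),(235,500),.022),((235,470),(235,500),.022)): print(np.linalg.norm(f(*a,z)-f(*b,z)))
E
```

```text
0.050640935531035686
0.051529393714033526
0.06099370473543022
0.009765356867875231
```

Checked against the board frame, the post began at about -0.143 (lock about 7 mm) and is now at about -0.197. The firm 37 N resistance is therefore the end stop. I'll relax the pull, release and rise.

Emit:
apply_moves(steps=[0.1,0.6,0,0,0.2,1.1,0,0,0.2,1.1,0,0])

```text
clock: 4.55
position: [0.5047, -0.1398, 0.0879]
ee_rot: [0.0, 0.777, 0.629, 0.002]
contact_force: [1.3, 6.4, 6.5]
width: 0.0235
gripper_force: 32.6
```

Emit:
apply_moves(steps=[0,0,0,0,0,0,0,0,0,0,0,0,0,0,0,0,0,0,2,0,0,0,6,0,0,0,10,0,0,0,14,0], jaw=0)

```text
clock: 5.22
position: [0.5026, -0.1424, 0.2274]
ee_rot: [-0.001, 0.778, 0.628, -0.001]
contact_force: [0.5, -0.4, -0.8]
width: 0.0853
gripper_force: 0.0
```

Emit:
apply_moves(steps=[0,0,4,0,0.3,1.5,7.5,0,1,5.5,7.5,0,1.7,9.5,7.5,0,2.3,13.5,7.5,0,3,17.5,7.5,0,3.7,21.5,7.5,0,4.4,25.5,7.5,0])

```text
clock: 5.88
position: [0.5474, 0.1142, 0.3013]
ee_rot: [0.0, 0.778, 0.628, -0.0]
contact_force: [0.2, -0.9, 0.0]
width: 0.0854
gripper_force: 0.0
```

Emit:
apply_moves(steps=[0.7,4,0,0,1.5,8,0,0,1.5,9,0,0,1.5,9,0,0,1.5,9,0,0])

```text
clock: 6.3
position: [0.5622, 0.2022, 0.3008]
ee_rot: [0.0, 0.777, 0.629, -0.001]
contact_force: [-0.0, 0.2, -0.1]
width: 0.085
gripper_force: 0.0
```

```bash
python3 - <<'E'
from h import *
st=get_state(); c=calibration('wrist'); im=get_image('wrist'); sd=get_image('side')
cv2.imwrite('pics/w4.png',np.hstack([cv2.resize(im,(480,300)),cv2.resize(sd[205:285,270:320],(190,300))])[:,:,::-1]); print(st['position'],st['ee_rot'],c)
np.save('w4.npy',c,allow_pickle=True)
E
```

```text
[0.56217632 0.20222409 0.30075168] [ 3.70710652e-04  7.77337882e-01  6.29082395e-01 -1.01047214e-03] {'fx': 293.4534870343735, 'fy': 293.4534870343735, 'cx': 316.7644973505353, 'cy': 198.5974399289072, 'k1': -0.04591295567940321, 'xyz': array([0.57667658, 0.26811337, 0.44377982]), 'rotation': array([ 0.98569865, -0.13188269,  0.01448686, -0.10390024])}
```

View pics/w4.png

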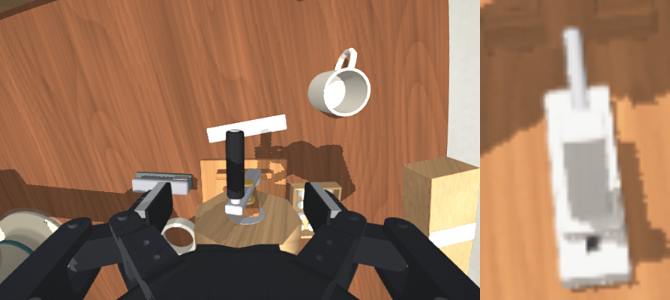

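The wrist view shows the handle (scaled px (234,130) to (235,200)) roughly centred between the pads; the slide stays back.

```bash
python3 - <<'E'
from h import *
w=np.load('w4.npy',allow_pickle=True).item()
for p in((312.5,175),(313.5,266)): print(onz(w,*p,.203))
E
```

```text
[0.56348585 0.22463158 0.203     ]
[0.54654595 0.14244786 0.203     ]
```

Emit:
apply_moves(steps=[-0.3,0,-4,0.3,-0.3,0,-8,0.3,-0.3,0,-11,0.3,-0.3,0,-11.7,0.3,-0.3,0,-11.7,0.3])

```text
clock: 6.82
position: [0.5579, 0.2008, 0.1823]
ee_rot: [-0.001, 0.777, 0.63, -0.002]
contact_force: [-0.2, -0.2, 1.2]
width: 0.0855
gripper_force: 0.0
```

Emit:
apply_moves(steps=[-0.3,0,0,0,-0.3,0,0,0,-0.3,0,0,0,-0.3,0,0,0,-0.3,0,0,0,-0.3,0,0,0,-0.3,0,0,0,-0.3,0,0,0], jaw=255, newtons=40)

```text
clock: 7.48
position: [0.5585, 0.2029, 0.1858]
ee_rot: [0.002, 0.776, 0.631, 0.002]
contact_force: [4.5, -1.3, 5.3]
width: 0.0208
gripper_force: 39.2
```

```bash
python3 - <<'E'
from h import *
st=get_state(); print(st)
E
```

```text
{'clock': 7.4833, 'qpos': array([ 2.32107125e-01,  3.29810578e-01,  1.54138768e+00, -1.23116095e-03,
        1.26527583e+00,  4.37718164e-01]), 'qd': array([-0.00142916, -0.00017458, -0.00072055,  0.00275792,  0.00069222,
        0.00193304]), 'effort': array([  1.66471772, -41.33221507, -19.73114669,   0.82325097,
         1.32549696,   0.04713954]), 'position': array([0.55848068, 0.20287901, 0.18576614]), 'ee_rot': array([0.00164325, 0.77582133, 0.6309472 , 0.00204813]), 'contact_force': array([ 4.45102685, -1.29358063,  5.25130725]), 'moment': array([-0.29545486, -0.65575516,  0.09515128]), 'gripper_force': 39.180861711502075, 'width': 0.020802554935348563}
```

```bash
cat >> h.py <<'E'
def gen(t0,t1,n,k,yaw=-12):
    a=np.radians(yaw); T=np.radians(np.linspace(t0,t1,n*k+1))
    P=5.5*np.c_[np.sin(T)*np.cos(a),np.sin(T)*np.sin(a),np.cos(T)]
    for i in range(n):
        D=P[i*k+1:(i+1)*k+1]-P[i*k]
        print(round(np.degrees(T[(i+1)*k])),[round(float(x),2)+0. for r in D for x in(*r,0)])
E
python3 -c "
from h import *
gen(-20,-380,15,6)"
```

```text
-44 [-0.35, 0.07, -0.14, 0.0, -0.69, 0.15, -0.31, 0.0, -1.01, 0.21, -0.5, 0.0, -1.32, 0.28, -0.72, 0.0, -1.62, 0.34, -0.96, 0.0, -1.9, 0.4, -1.21, 0.0]
-68 [-0.26, 0.06, -0.28, 0.0, -0.5, 0.11, -0.57, 0.0, -0.72, 0.15, -0.88, 0.0, -0.92, 0.2, -1.21, 0.0, -1.1, 0.23, -1.55, 0.0, -1.25, 0.27, -1.9, 0.0]
-92 [-0.13, 0.03, -0.36, 0.0, -0.23, 0.05, -0.73, 0.0, -0.31, 0.07, -1.11, 0.0, -0.36, 0.08, -1.49, 0.0, -0.39, 0.08, -1.87, 0.0, -0.39, 0.08, -2.25, 0.0]
-116 [0.03, -0.01, -0.38, 0.0, 0.08, -0.02, -0.76, 0.0, 0.16, -0.03, -1.14, 0.0, 0.26, -0.06, -1.51, 0.0, 0.39, -0.08, -1.87, 0.0, 0.54, -0.12, -2.22, 0.0]
-140 [0.18, -0.04, -0.34, 0.0, 0.38, -0.08, -0.66, 0.0, 0.6, -0.13, -0.98, 0.0, 0.84, -0.18, -1.27, 0.0, 1.1, -0.23, -1.55, 0.0, 1.38, -0.29, -1.8, 0.0]
-164 [0.3, -0.06, -0.24, 0.0, 0.61, -0.13, -0.45, 0.0, 0.93, -0.2, -0.64, 0.0, 1.27, -0.27, -0.81, 0.0, 1.62, -0.34, -0.96, 0.0, 1.98, -0.42, -1.07, 0.0]
-188 [0.36, -0.08, -0.09, 0.0, 0.73, -0.16, -0.16, 0.0, 1.11, -0.24, -0.2, 0.0, 1.48, -0.32, -0.21, 0.0, 1.86, -0.39, -0.2, 0.0, 2.23, -0.47, -0.16, 0.0]
-212 [0.37, -0.08, 0.07, 
[... 466 characters left out ...]
.76, 0.0, 0.08, -0.02, 1.15, 0.0, 0.05, -0.01, 1.53, 0.0, 0.0, 0.0, 1.91, 0.0, -0.08, 0.02, 2.29, 0.0]
-308 [-0.1, 0.02, 0.37, 0.0, -0.23, 0.05, 0.73, 0.0, -0.38, 0.08, 1.08, 0.0, -0.56, 0.12, 1.42, 0.0, -0.76, 0.16, 1.74, 0.0, -0.98, 0.21, 2.06, 0.0]
-332 [-0.24, 0.05, 0.29, 0.0, -0.5, 0.11, 0.57, 0.0, -0.78, 0.17, 0.83, 0.0, -1.08, 0.23, 1.06, 0.0, -1.39, 0.3, 1.28, 0.0, -1.71, 0.36, 1.47, 0.0]
-356 [-0.34, 0.07, 0.17, 0.0, -0.69, 0.15, 0.31, 0.0, -1.04, 0.22, 0.43, 0.0, -1.41, 0.3, 0.52, 0.0, -1.78, 0.38, 0.59, 0.0, -2.15, 0.46, 0.63, 0.0]
-380 [-0.38, 0.08, 0.01, 0.0, -0.75, 0.16, 0.0, 0.0, -1.12, 0.24, -0.04, 0.0, -1.49, 0.32, -0.11, 0.0, -1.86, 0.39, -0.2, 0.0, -2.22, 0.47, -0.32, 0.0]
```

Emit:
apply_moves(steps=[-0.35,0.05,-0.15,0,-0.7,0.15,-0.3,0,-1,0.2,-0.5,0,-1.3,0.3,-0.7,0,-1.6,0.35,-0.95,0,-1.9,0.4,-1.2,0])

```text
clock: 7.98
position: [0.54, 0.2067, 0.176]
ee_rot: [0.002, 0.776, 0.631, 0.003]
contact_force: [0.5, -3.0, 15.5]
width: 0.0211
gripper_force: 40.1
```

Emit:
apply_moves(steps=[-0.25,0.05,-0.3,0,-0.5,0.1,-0.55,0,-0.7,0.15,-0.9,0,-0.9,0.2,-1.2,0,-1.1,0.25,-1.55,0,-1.25,0.25,-1.9,0])

```text
clock: 8.48
position: [0.5239, 0.2098, 0.1554]
ee_rot: [-0.0, 0.776, 0.631, 0.0]
contact_force: [-2.0, 0.7, 12.4]
width: 0.0208
gripper_force: 39.9
```

Emit:
apply_moves(steps=[-0.15,0.05,-0.35,0,-0.25,0.05,-0.75,0,-0.3,0.05,-1.1,0,-0.35,0.1,-1.5,0,-0.4,0.1,-1.85,0,-0.4,0.1,-2.25,0])

```text
clock: 8.98
position: [0.519, 0.2108, 0.1317]
ee_rot: [-0.001, 0.776, 0.631, -0.001]
contact_force: [-3.2, -0.6, 8.3]
width: 0.0211
gripper_force: 39.6
```

Emit:
apply_moves(steps=[0.05,0,-0.4,0,0.1,0,-0.75,0,0.15,-0.05,-1.15,0,0.25,-0.05,-1.5,0,0.4,-0.1,-1.85,0,0.55,-0.1,-2.2,0])

```text
clock: 9.48
position: [0.5242, 0.2097, 0.109]
ee_rot: [-0.001, 0.776, 0.631, -0.001]
contact_force: [-1.2, -0.9, 6.7]
width: 0.0205
gripper_force: 39.4
```

Emit:
apply_moves(steps=[0.2,-0.05,-0.35,0,0.4,-0.1,-0.65,0,0.6,-0.15,-1,0,0.85,-0.2,-1.25,0,1.1,-0.25,-1.55,0,1.4,-0.3,-1.8,0])

```text
clock: 9.98
position: [0.5386, 0.2068, 0.0904]
ee_rot: [-0.001, 0.776, 0.631, -0.001]
contact_force: [-3.4, 1.4, 4.2]
width: 0.0207
gripper_force: 39.1
```

Emit:
apply_moves(steps=[0.3,-0.05,-0.25,0,0.6,-0.15,-0.45,0,0.95,-0.2,-0.65,0,1.25,-0.25,-0.8,0,1.6,-0.35,-0.95,0,2,-0.4,-1.05,0])

```text
clock: 10.48
position: [0.5601, 0.2025, 0.0795]
ee_rot: [-0.001, 0.776, 0.631, -0.001]
contact_force: [-3.2, 1.6, -2.3]
width: 0.021
gripper_force: 39.1
```

Emit:
apply_moves(steps=[0.35,-0.1,-0.1,0,0.75,-0.15,-0.15,0,1.1,-0.25,-0.2,0,1.5,-0.3,-0.2,0,1.85,-0.4,-0.2,0,2.25,-0.45,-0.15,0])

```text
clock: 10.98
position: [0.5837, 0.1977, 0.079]
ee_rot: [0.0, 0.776, 0.631, 0.0]
contact_force: [-1.6, 3.1, -0.6]
width: 0.0207
gripper_force: 39.3
```

Emit:
apply_moves(steps=[0.35,-0.1,0.05,0,0.75,-0.15,0.15,0,1.1,-0.25,0.3,0,1.45,-0.3,0.4,0,1.8,-0.4,0.6,0,2.1,-0.45,0.8,0])

```text
clock: 11.48
position: [0.6038, 0.1937, 0.0876]
ee_rot: [-0.0, 0.776, 0.631, 0.0]
contact_force: [-4.3, 3.8, 4.2]
width: 0.0209
gripper_force: 39.8
```

Emit:
apply_moves(steps=[0.3,-0.05,0.2,0,0.6,-0.15,0.45,0,0.9,-0.2,0.7,0,1.15,-0.25,1,0,1.4,-0.3,1.3,0,1.6,-0.35,1.6,0])

```text
clock: 11.98
position: [0.6183, 0.1907, 0.103]
ee_rot: [-0.002, 0.776, 0.631, -0.001]
contact_force: [-4.5, 5.1, 1.9]
width: 0.0209
gripper_force: 39.6
```

Emit:
apply_moves(steps=[0.2,-0.05,0.35,0,0.4,-0.1,0.65,0,0.55,-0.1,1,0,0.65,-0.15,1.4,0,0.75,-0.15,1.75,0,0.85,-0.2,2.1,0])

```text
clock: 12.48
position: [0.626, 0.1891, 0.123]
ee_rot: [-0.002, 0.776, 0.631, -0.002]
contact_force: [-5.5, 7.1, -1.4]
width: 0.0207
gripper_force: 39.3
```

Emit:
apply_moves(steps=[0.05,0,0.4,0,0.1,0,0.75,0,0.1,0,1.15,0,0.05,0,1.55,0,0,0,1.9,0,-0.1,0,2.3,0])

```text
clock: 12.98
position: [0.6256, 0.1893, 0.1451]
ee_rot: [-0.002, 0.776, 0.631, -0.001]
contact_force: [-2.0, 7.1, -6.1]
width: 0.0208
gripper_force: 39.3
```

Emit:
apply_moves(steps=[-0.1,0,0.35,0,-0.25,0.05,0.75,0,-0.4,0.1,1.1,0,-0.55,0.1,1.4,0,-0.75,0.15,1.75,0,-1,0.2,2.05,0])

```text
clock: 13.48
position: [0.6166, 0.191, 0.1652]
ee_rot: [-0.002, 0.776, 0.631, -0.001]
contact_force: [0.7, 5.8, -9.6]
width: 0.0206
gripper_force: 39.4
```

Emit:
apply_moves(steps=[-0.25,0.05,0.3,0,-0.5,0.1,0.55,0,-0.8,0.15,0.85,0,-1.1,0.25,1.05,0,-1.4,0.3,1.3,0,-1.7,0.35,1.45,0])

```text
clock: 13.98
position: [0.6015, 0.1941, 0.1798]
ee_rot: [-0.0, 0.776, 0.631, 0.001]
contact_force: [4.0, 5.2, -10.6]
width: 0.0208
gripper_force: 39.5
```

Emit:
apply_moves(steps=[-0.35,0.05,0.15,0,-0.7,0.15,0.3,0,-1.05,0.2,0.45,0,-1.4,0.3,0.5,0,-1.8,0.4,0.6,0,-2.15,0.45,0.65,0])

```text
clock: 14.48
position: [0.5828, 0.1979, 0.1872]
ee_rot: [0.002, 0.776, 0.631, 0.003]
contact_force: [9.0, 3.9, -11.1]
width: 0.0208
gripper_force: 39.7
```

Emit:
apply_moves(steps=[-0.4,0.1,0,0,-0.75,0.15,0,0,-1.1,0.25,-0.05,0,-1.5,0.3,-0.1,0,-1.85,0.4,-0.2,0,-2.2,0.45,-0.3,0])

```text
clock: 14.98
position: [0.5645, 0.2016, 0.1872]
ee_rot: [0.006, 0.776, 0.631, 0.006]
contact_force: [11.2, 0.8, -0.6]
width: 0.0206
gripper_force: 40.7
```

Emit:
apply_moves(steps=[-0.35,0.05,-0.15,0,-0.7,0.15,-0.3,0,-1,0.2,-0.5,0,-1.3,0.3,-0.7,0,-1.6,0.35,-0.95,0,-1.9,0.4,-1.2,0])

```text
clock: 15.48
position: [0.5445, 0.2058, 0.179]
ee_rot: [0.005, 0.776, 0.631, 0.007]
contact_force: [1.7, 0.2, 17.3]
width: 0.0207
gripper_force: 42.4
```

```bash
cat > fit.py <<'E'
from h import *
D=np.array([[.5400,.2067,.1760,.5,-3,15.5],[.5239,.2098,.1554,-2,.7,12.4],[.5190,.2108,.1317,-3.2,-.6,8.3],[.5242,.2097,.1090,-1.2,-.9,6.7],[.5386,.2068,.0904,-3.4,1.4,4.2],[.5601,.2025,.0795,-3.2,1.6,-2.3],[.5837,.1977,.0790,-1.6,3.1,-.6],[.6038,.1937,.0876,-4.3,3.8,4.2],[.6183,.1907,.1030,-4.5,5.1,1.9],[.6260,.1891,.1230,-5.5,7.1,-1.4],[.6256,.1893,.1451,-2,7.1,-6.1],[.6166,.1910,.1652,.7,5.8,-9.6],[.6015,.1941,.1798,4,5.2,-10.6],[.5828,.1979,.1872,9,3.9,-11.1],[.5645,.2016,.1872,11.2,.8,-.6],[.5445,.2058,.1790,1.7,.2,17.3]])
yaw=np.arctan2(*np.polyfit(D[:,0],D[:,1],1)[:1],1.);X=np.array([np.cos(yaw),np.sin(yaw),0])
x=D[:,:3]@X;z=D[:,2]
s=np.linalg.lstsq(np.c_[2*x,2*z,x*0+1],x*x+z*z,rcond=None)[0];r=np.sqrt(s[2]+s[0]**2+s[1]**2)
th=np.unwrap(np.arctan2(x-s[0],z-s[1]));th-=2*np.pi*(th[0]>0)
print('yaw',np.degrees(yaw),'c',s[:2],'r',r,'err',(np.hypot(x-s[0],z-s[1])-r).round(4))
fx=D[:,3:]@X;fz=D[:,5]
Rr=fx*np.cos(th)-fz*np.sin(th); rad=fx*np.sin(th)+fz*np.cos(th)
def fit(w):
    A=np.c_[np.ones(len(th)),np.sin(th),np.cos(th)][w];q=np.linalg.lstsq(A,Rr[w],rcond=None)[0];phi=np.arctan2(q[2],q[1])
    print('f,M',q[0],np.hypot(*q[1:]),'phi',np.degrees(phi),'down at',np.degrees(np.pi-phi)-np.array([0,360,720]),'res',(Rr[w]-A@q).round(1))
w=np.arange(len(th));print(np.c_[np.degrees(th),Rr,rad].round(1));fit(w);fit(w[1:]);fit(w[1:-2])
E
python3 fit.py
```

```text
yaw -11.453110548934081 c [0.5219463  0.13282522] r 0.05501223944912714 err [-0.0002 -0.      0.0001  0.0002  0.0001 -0.0001 -0.0001  0.     -0.
 -0.0001 -0.     -0.      0.0002  0.0003  0.0001 -0.0004]
[[-3.800e+01  1.040e+01  1.150e+01]
 [-6.580e+01  1.040e+01  7.000e+00]
 [-9.120e+01  8.400e+00  2.800e+00]
 [-1.156e+02  6.500e+00 -2.000e+00]
 [-1.404e+02  5.500e+00 -9.000e-01]
 [-1.661e+02  2.800e+00  3.100e+00]
 [-1.914e+02  2.300e+00  2.000e-01]
 [-2.147e+02  1.700e+00 -6.300e+00]
 [-2.371e+02  1.300e+00 -5.600e+00]
 [-2.597e+02  2.600e+00 -6.400e+00]
 [-2.829e+02  5.200e+00 -4.600e+00]
 [-3.061e+02  7.500e+00 -6.000e+00]
 [-3.283e+02  8.000e+00 -7.500e+00]
 [-3.496e+02  9.900e+00 -9.500e+00]
 [-3.691e+02  1.060e+01 -2.300e+00]
 [-3.923e+02  1.060e+01  1.380e+01]]
f,M 6.252605430991674 4.630588124550288 phi 121.39473054326857 down at [  58.60526946 -301.39473054 -661.39473054] res [-0.5  0.4 -0.2 -0.2  0.7 -0.2  0.4  0.1 -0.7 -0.6  0.4  0.9 -0.3  0.2
  0.  -0.3]
f,M 6.284157259994973 4.692497617066708 phi 121.5327223553764 down at [  58.46727764 -301.53272236 -661.53272236] res [ 0.3 -0.3 -0.3  0.7 -0.2  0.4  0.1 -0.7 -0.6  0.4  0.8 -0.4  0.1 -0.
 -0.4]
f,M 6.3296057649461295 4.781705183650556 phi 121.52114300292895 down at [  58.478857 -301.521143 -661.521143] res [ 0.2 -0.4 -0.4  0.7 -0.2  0.4  0.1 -0.7 -0.5  0.4  0.8 -0.5  0. ]
```

```bash
python3 -c "
from h import *
gen(-402,-300,4,6,-11.5)"
```

```text
-376 [0.31, -0.06, 0.26, 0.0, 0.63, -0.13, 0.5, 0.0, 0.97, -0.2, 0.71, 0.0, 1.33, -0.27, 0.9, 0.0, 1.7, -0.35, 1.06, 0.0, 2.08, -0.42, 1.19, 0.0]
-351 [0.39, -0.08, 0.1, 0.0, 0.78, -0.16, 0.17, 0.0, 1.18, -0.24, 0.21, 0.0, 1.58, -0.32, 0.23, 0.0, 1.98, -0.4, 0.21, 0.0, 2.37, -0.48, 0.16, 0.0]
-326 [0.39, -0.08, -0.08, 0.0, 0.78, -0.16, -0.19, 0.0, 1.15, -0.23, -0.32, 0.0, 1.52, -0.31, -0.49, 0.0, 1.87, -0.38, -0.68, 0.0, 2.21, -0.45, -0.9, 0.0]
-300 [0.32, -0.07, -0.24, 0.0, 0.62, -0.13, -0.51, 0.0, 0.9, -0.18, -0.8, 0.0, 1.17, -0.24, -1.11, 0.0, 1.4, -0.29, -1.44, 0.0, 1.61, -0.33, -1.78, 0.0]
```

Emit:
apply_moves(steps=[0.3,-0.05,0.25,0,0.65,-0.15,0.5,0,0.95,-0.2,0.7,0,1.35,-0.25,0.9,0,1.7,-0.35,1.05,0,2.1,-0.4,1.2,0])

```text
clock: 15.98
position: [0.5589, 0.2027, 0.1859]
ee_rot: [-0.0, 0.776, 0.631, 0.0]
contact_force: [-1.7, 3.8, 3.1]
width: 0.0209
gripper_force: 41.0
```

Emit:
apply_moves(steps=[0.4,-0.1,0.1,0,0.8,-0.15,0.15,0,1.2,-0.25,0.2,0,1.6,-0.3,0.25,0,2,-0.4,0.2,0,2.4,-0.5,0.15,0])

```text
clock: 16.48
position: [0.5835, 0.1977, 0.1868]
ee_rot: [-0.0, 0.776, 0.631, 0.0]
contact_force: [-1.4, 5.8, 3.6]
width: 0.0206
gripper_force: 40.9
```

Emit:
apply_moves(steps=[0.4,-0.1,-0.1,0,0.8,-0.15,-0.2,0,1.15,-0.25,-0.3,0,1.5,-0.3,-0.5,0,1.85,-0.4,-0.7,0,2.2,-0.45,-0.9,0])

```text
clock: 16.98
position: [0.6047, 0.1935, 0.1773]
ee_rot: [-0.001, 0.776, 0.631, -0.0]
contact_force: [-3.3, 4.6, 2.2]
width: 0.0208
gripper_force: 40.9
```

Emit:
apply_moves(steps=[0.3,-0.05,-0.25,0,0.6,-0.15,-0.5,0,0.9,-0.2,-0.8,0,1.15,-0.25,-1.1,0,1.4,-0.3,-1.45,0,1.6,-0.35,-1.8,0,1.6,-0.35,-1.8,0,1.6,-0.35,-1.8,0])

```text
clock: 17.65
position: [0.6206, 0.1903, 0.1586]
ee_rot: [-0.001, 0.776, 0.631, -0.0]
contact_force: [-1.4, 6.4, -0.8]
width: 0.0205
gripper_force: 40.7
```

```bash
cat >> fit.py <<'E'
st=get_state();p=np.array(st['position']);print('NOW',np.degrees(np.arctan2(p@X-s[0],p[2]-s[1])),p,st['contact_force'],st['clock'],st['gripper_force'])
E
python3 fit.py|tail -1
```

```text
NOW 61.99719079973124 [0.62062263 0.19025267 0.15863772] [-1.36336712  6.3696553  -0.75435186] 17.65 40.74110448360443
```

```bash
python3 - <<'E'
from h import *
cv2.imwrite('pics/end.png',get_image('side')[60:360,150:450,::-1].repeat(2,0).repeat(2,1))
E
```

```text
(no output)
```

View pics/end.png

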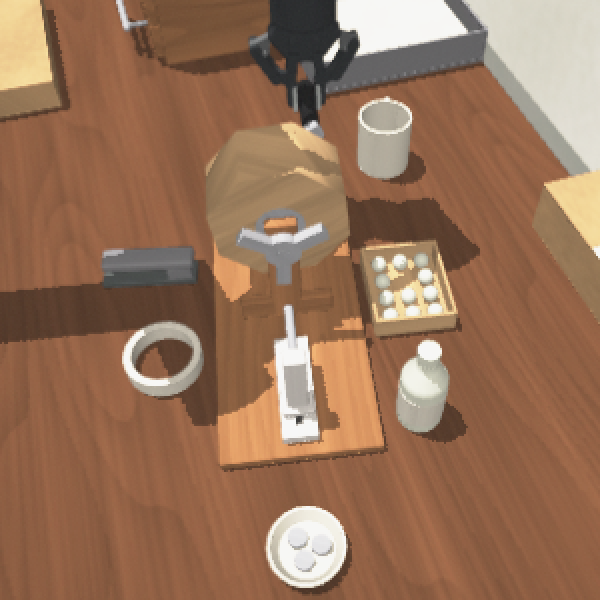

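The final picture shows the gripper on the handle, the slide post at crop (297,385), and every bystander in place. One last check of the slide against the board's near edge.

```bash
python3 - <<'E'
from h import *
s=calibration('side');w=np.load('w1.npy',allow_pickle=True).item()
a=np.radians(-11.6);Y=np.array([-np.sin(a),np.cos(a),0])
e1=[onz(s,150+u/2,60+v/2,.014)@Y for u,v in((220,465),(384,446))]; e2=[onz(w,*p,.014)@Y for p in((260,250),(394,249))]
print(e1,e2)
print('front face from edge, side before/after',onz(s,270+203/8,205+125/7.5,.125)@Y-np.mean(e1),onz(s,270+217/8,205+280/7.5,.125)@Y-np.mean(e1))
print('expected locked .105 open .045; wrist centre before (exp .115):',onz(w,324,191,.125)@Y-np.mean(e2))
C=np.array([.5794,.1987,0]);print('grip y rel', (np.array([.5447,-.1398,0])-C)@Y)
E
```

```text
[np.float64(-0.0934181275301996), np.float64(-0.09286413728880036)] [np.float64(-0.08839244923511377), np.float64(-0.08933123960287152)]
front face from edge, side before/after 0.09501058220893996 0.04437515553855868
expected locked .105 open .045; wrist centre before (exp .115): 0.1079122860356812
grip y rel -0.338563625853143
```

```bash
python3 -c "
from rig import *
print(sign_off())"
```

```text
the job is handed in; nothing more can be done
None
```

I handed the job in with the slide at its open end stop and the drum cranked just over a full turn. By my fit its heavy side is about 3.5° from straight down (limit 20°), still gripped by the crank handle, and no other item looked moved in the last picture; the verdict was not shown to me.

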